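# Raise the guard bar and put the beaker away in the reagent bay

### The job

Push the reagent bay's counterweighted guard bar up past its balance point so that it stays raised on its own, then push the steel beaker standing in front of the bay along the bench, in under the raised bar, all the way up to the bay's back rail. Push only: do not lift or tip the beaker, and leave the bottles, the white beaker and the tongs where they are.

Things in the scene. Friction and masses are not known exactly. Their poses are not given: they have to be found in the camera images.
- bay: White plastic reagent bay fixed to the bench: a U of three rails 30 mm high, 16 mm thick, no floor, open to the robot; place and yaw (up to 0.3 rad) vary. Origin: on the bench, mid-mouth, under the lowered bar; x points into the bay, y to the left seen from the robot, z up. Inside 120 mm wide (y within 60 mm); side rails begin at x = -10 mm; back rail's inner face at x = 105 mm.
- guard_bar (a joint): Guard bar angle, rad: 0 = level across the mouth, on its rest; grows as the free end swings up; end stop 1.65 (just past upright). Axis: the bay's x through bay_pivot, so the bar stays in the bay's plane x = 0. It balances near 0.75: below, it falls shut; beyond 0.95 it swings to the stop by itself and stays. Lightly damped; lifting at bar_push takes about 1 N, at most 3 N.
- bay_pivot (a point): Pivot of the guard bar, at bay x = 0, y = +140 mm, 85 mm above the bench, between the cheeks of its post (105 mm high, 52 mm thick in bay x, 36 mm wide in y). The post's foot plate is 10 mm high, bay x within 35 mm, y 75 to 160 mm.
- bay_rest (a point): Top of the rest post under the bar's free end: bay x = 0, y = -88 mm, 76 mm above the bench; the post is 18 mm wide in bay y and 30 mm thick in x.
- bar_push (a point): Point on the guard bar's axis, 185 mm from the pivot towards the free end. The bar is a straight round aluminium rod, 18 mm in diameter, reaching 262 mm from the pivot, with a 24 mm black rubber cap at the end. Lowered, its axis is 85 mm above the bench along the bay's y, with free space below it in the mouth; it then bars the beaker's way.
- bar_weight (a point): Centre of the dark steel counterweight, a disc 42 mm in diameter, 32 mm thick, on the bar's short cranked arm. Bar lowered: 60 mm beyond the pivot (bay +y) and 54 mm above it. It swings outward and down as the bar rises and ends low beside the pivot post.
- beaker: Wide straight-sided stainless steel beaker, empty, 70 mm in diameter, 95 mm high, 0.15 to 0.25 kg, loose on the bench on the robot's side of the bar, its centre 100 to 120 mm before the bay's origin and up to 40 mm to either side. Origin: centre of its underside. Touching the back rail, its centre is at bay x = 70 mm.
- dropper: Dropper bottle, brown glass with black rubber bulb, 48 mm in diameter and 102 mm high, loose, right of the bay's mouth. Origin: centre of underside. Leave alone.
- tall_beaker: Narrow white plastic beaker, 52 mm in diameter, 98 mm high, loose, just outside the bay's right rail. Origin: centre of underside. Leave alone.
- stopper_bottle: Brown glass reagent bottle with glass stopper and blank paper band, 60 mm in diameter and 116 mm high, loose, left of the bay's mouth on the robot's side. Origin: centre of underside. Leave alone.
- tongs: Steel crucible tongs, 270 mm long, about 8 mm high, lying loose on the bench to the right. Origin: under their rivet, x along them. Leave alone.
Things that resemble listed ones, but are neither listed nor needed, are in the scene too. What is shaped like the beaker but green or turquoise is not meant.

How it is judged:
By the outcome, as a careful person would: the job done as asked, in the order asked, and still so for the second after the job is handed in, with the robot touching nothing.
It also fails if it takes over 72 s, if anything falls off the work surface, if the arm or the gripper's body presses on something with over 40 N, if the wrist force passes 120 N, or if a joint passes its speed limit or range.

### The arm

A 6-joint arm with a two-finger parallel gripper is mounted at the origin on the work surface. World frame = base frame: x ahead of the robot, y to its left, z up, the work surface at z = 0. Lengths are in m, angles in rad, forces in N, time in s.
With the tool pointing down it reaches from about 0.3 to 0.875 m from the base axis. Payload 4.2 kg.
Tool frame: the origin (TCP) lies between the finger pads; the fingertips stand 17 mm ahead of it and the grasp point (between the pads) lies 2 mm behind it; z points along the fingers, y is the direction in which the jaws open and shut (so a half turn about z gives the same grasp; the last joint's range is limited). The gripper opens to 85 mm and grips with 20 to 120 N. Pads are 22 mm wide; open, the fingers measure 114 mm over their backs; the gripper's body (76 mm by 85 mm) begins 54 mm behind the grasp point. The pads swing forward as they close: fully open they stand 13 mm farther back than shut.
Start: joints at [-1.124, 0.32, 1.565, -0, 1.257, -0.02], TCP at [0.259, -0.513, 0.248] pointing down, gripper open.
Joint ranges: [-3.11, 3.11], [-0.84, 2.01], [0.21, 2.61], [-1.34, 4.49], [0.05, 2.63], [-2.56, 2.56]. Speed limits (rad/s): [2.57, 2.57, 3.14, 3.14, 3.14, 3.14].

### API

Orientations are given as a rotation vector (axis times angle).
In Python, from bench import manip, imaging gives the robot as it stands. The module is installed in compiled form; this text tells all that it offers.
- The arm moves only by the shell command python3 -m crank 'ROWS' [FORCE]. ROWS is JSON, a list of rows, each an object with "claw": the opening, from 0 (shut) to 1 (fully open); "slide": the shift along the tool's x, y, z in mm, a list of three; "rot": the turn, a rotation vector about the tool's x, y, z in degrees, a list of three. In form: [{"claw": claw, "slide": [dx, dy, dz], "rot": [wx, wy, wz]}, ...]. A call has exactly 5 rows; each row is the pose to reach, as a shift and turn from the pose measured when the call began, along the tool's axes at that moment; what a row does not reach only later rows make up. A row lasts 1/8 s, in which the tool goes at most 62.5 mm and 10.7 degrees, less where a joint would pass 70% of its speed; a pose out of reach is approached as far as the arm can. A call with a gripper value outside its range is refused whole. The fingers move at their own pace and stop on an object; FORCE is the grip in N (left out, the last holds). Time passes only in rows, so rows that repeat a pose let the fingers close, or fill a call up. It gives the time, the measured TCP pose, the force and the opening at its end, in the units of the state.
- manip.sense(): the state, without advancing time (a new reading comes with each control period).
- imaging.camera(name): name is "scene" or "top" or "wrist"; returns a dict with "pixels" (400x640x3 uint8, blue, green, red), "camera_matrix" (3x3 intrinsics, pixels), "origin" and "rotation" of the camera in the world. Camera axes: x right, y down, z forward; pixel columns grow to the right and rows downward; lengths in m; the calibration is good to about 2 mm. A picture is of the moment at which its call begins. There is no depth.
- manip.sign_off(): hands the job in, once; it reports no verdict.
The state is a dict: "time_s": time; "joints": joint angles; "qvel": joint speeds; "tau": joint torques, N m; "eef_pos": TCP position; "orientation": TCP orientation; "wrist_force": force on the tool from outside, world axes, zero at the start; "torque": the same for the moment, N m; "opening": finger opening in m.
Only numpy, scipy, OpenCV 4.12 (cv2) and the standard library are available. Lean on these libraries where they do the work, as an engineer would, in place of code of your own. Each camera call takes 0.05 s, during which the arm holds its last target.

## Working session

There is one attempt and no reset: what is moved stays moved. The work goes in short steps, Python scripts to look and compute and a shell command to move; the robot and the scene stay as the last step left them, time stands still between calls to the robot, and variables do not carry over. Pictures are saved under pics/ and viewed, and the job is handed in when it is done.

```bash
mkdir -p pics; python3 - <<'E'
from bench import manip, imaging
import cv2, numpy as np
for n in ["scene","top","wrist"]:
    c=imaging.camera(n); cv2.imwrite(f"pics/{n}0.png",c["pixels"])
    np.savez(f"{n}0.npz",**c)
    print(n,np.round(c["camera_matrix"],1).tolist(),np.round(c["origin"],3),np.round(c["rotation"],3).tolist())
s=manip.sense()
print({k:(np.round(v,3).tolist()) for k,v in s.items()})
E
```

```text
scene [[450.9, 0.0, 327.7], [0.0, 450.9, 209.7], [0.0, 0.0, 1.0]] [ 1.411 -0.223  1.356] [-1.981, -1.742, 0.53]
top [[363.6, 0.0, 315.9], [0.0, 363.6, 196.2], [0.0, 0.0, 1.0]] [ 0.39  -0.104  1.008] [-2.133, 2.092, -0.213]
wrist [[347.0, 0.0, 317.3], [0.0, 347.0, 202.1], [0.0, 0.0, 1.0]] [ 0.319 -0.483  0.372] [2.473, -1.523, -0.209]
{'time_s': 0.15, 'joints': [-1.124, 0.32, 1.565, -0.0, 1.257, -0.02], 'qvel': [-0.0, -0.001, -0.003, 0.001, 0.0, 0.0], 'tau': [0.001, -41.584, -23.435, -0.0, 0.006, -0.0], 'eef_pos': [0.259, -0.513, 0.248], 'orientation': [-3.055, -0.726, 0.0], 'wrist_force': [0.328, -0.998, 0.274], 'torque': [0.033, 0.024, -0.008], 'opening': 0.085}
```

View pics/scene0.png

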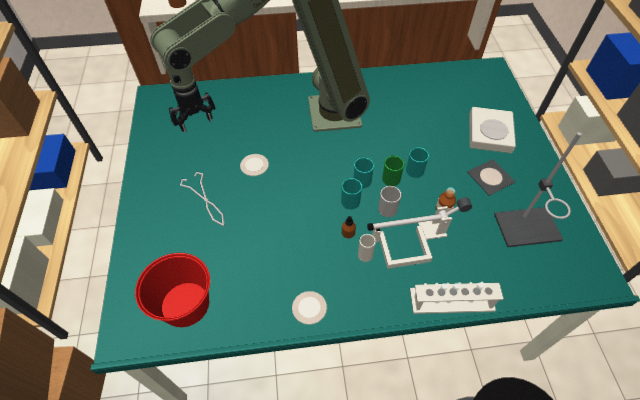

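View pics/top0.png

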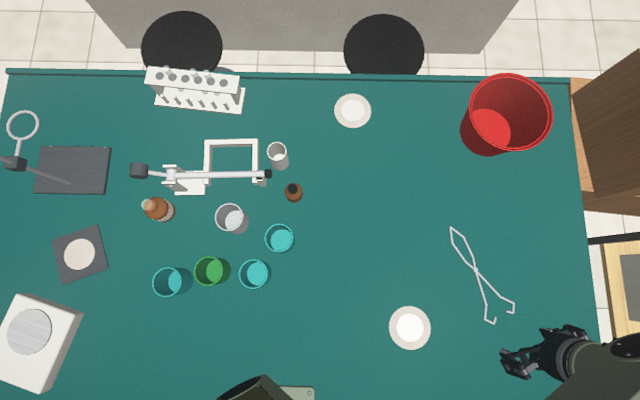

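View pics/wrist0.png

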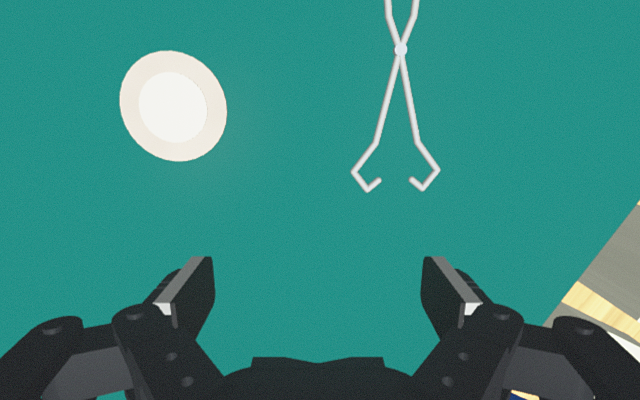

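```bash
cat > h.py <<'E'
import numpy as np, cv2
from scipy.spatial.transform import Rotation as R
def load(n): return dict(np.load(n))
def rm(c):
    r=np.asarray(c["rotation"]); return r if r.shape==(3,3) else R.from_rotvec(r).as_matrix()
def plane(c,u,v,z):
    d=rm(c)@np.linalg.inv(c["camera_matrix"])@np.array([u,v,1.]); o=np.asarray(c["origin"])
    return o+d*(z-o[2])/d[2]
def proj(c,p):
    q=c["camera_matrix"]@(rm(c).T@(np.asarray(p)-c["origin"])); return q[:2]/q[2]
def tri(c1,p1,c2,p2):
    A=[];b=[]
    M=np.zeros((3,3));v=np.zeros(3)
    for c,p in((c1,p1),(c2,p2)):
        d=rm(c)@np.linalg.inv(c["camera_matrix"])@np.array([*p,1.]);d/=np.linalg.norm(d)
        P=np.eye(3)-np.outer(d,d);M+=P;v+=P@c["origin"]
    return np.linalg.solve(M,v)
E
python3 - <<'E'
from h import *
t=cv2.imread("pics/top0.png"); cv2.imwrite("pics/topz.png",cv2.resize(t[120:300,110:310],None,fx=4,fy=3.3333*1.2 if 0 else 3.3,interpolation=cv2.INTER_CUBIC)[:, :800])
s=cv2.imread("pics/scene0.png"); cv2.imwrite("pics/scenez.png",cv2.resize(s[140:280,320:520],None,fx=4,fy=4,interpolation=cv2.INTER_CUBIC))
E
```

```text
(no output)
```

View pics/topz.png

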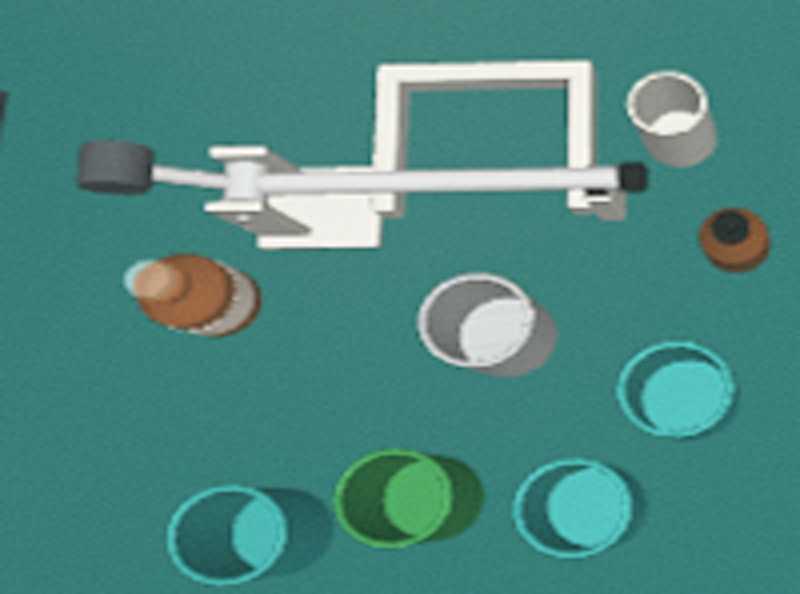

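View pics/scenez.png

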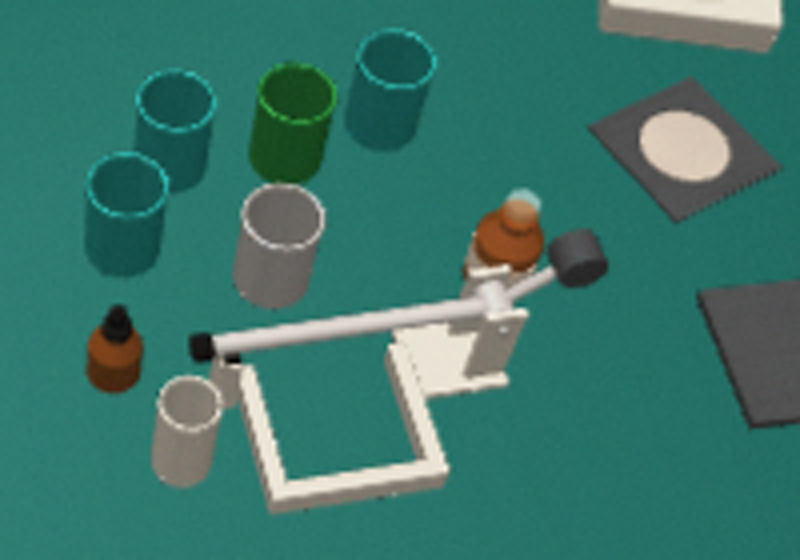

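```bash
python3 - <<'E'
from h import *
from scipy.optimize import least_squares
t=load("top0.npz"); s=load("scene0.npz")
Z=lambda x,y:(110+(x+.5)/4-.5,120+(y+.5)/3.3-.5)
S=lambda x,y:(320+(x+.5)/4-.5,140+(y+.5)/4-.5)
# corr: bay coords -> pixels
obs=[(t,Z(378,65),(.121,.076,.03)),(t,Z(592,63),(.121,-.076,.03)),(t,Z(405,83),(.105,.06,.03)),(t,Z(569,82),(.105,-.06,.03)),
(t,Z(645,177),(0,-.122,.085)),(t,Z(243,180),(0,.14,.085)),
(s,S(273,500),(.121,-.076,.03)),(s,S(445,465),(.121,.076,.03)),(s,S(287,484),(.105,-.06,.03)),(s,S(424,458),(.105,.06,.03)),
(s,S(192,346),(0,-.122,.085)),(s,S(494,297),(0,.14,.085))]
def w(p,b):
    c,q=np.cos(p[2]),np.sin(p[2]); return np.array([p[0]+c*b[0]-q*b[1],p[1]+q*b[0]+c*b[1],b[2]])
f=lambda p:np.concatenate([proj(c,w(p,b))-np.array(px) for c,px,b in obs])
r=least_squares(f,[.6,0,0]); print(np.round(r.x,4)); print(np.round(r.fun.reshape(-1,2),1).tolist())
p=r.x
def inbay(P):
    d=P[:2]-p[:2];c,q=np.cos(p[2]),np.sin(p[2]); return np.round([c*d[0]+q*d[1],-q*d[0]+c*d[1]],4)
for n,c,px,z in [("beaker t",t,Z(476,320),.095),("beaker s",s,S(284,216),.095),("drop t",t,Z(730,226),.102),("tallb t",t,Z(667,104),.098),("tallb s",s,S(190,404),.098),("stop t",t,Z(155,280),.116),
 ("turqR t",t,Z(676,390),.095),("turqR s",s,S(127,184),.095),("turqM t",t,Z(573,508),.095),("green t",t,Z(393,498),.095),("turqL t",t,Z(227,535),.095)]:
    P=plane(c,*px,z); print(n,np.round(P,4),inbay(P))
np.save("bay.npy",p)
E
```

```text
[0.6328 0.1414 0.0366]
[[0.1, 0.0], [0.1, -0.2], [-1.3, -0.2], [0.1, -0.6], [0.4, 1.1], [1.0, 1.8], [-0.3, -0.3], [1.3, 1.8], [-0.2, -1.3], [0.5, 0.0], [-0.2, 0.4], [-0.1, 2.1]]
beaker t [0.5217 0.1212 0.095 ] [-0.1118 -0.0161]
beaker s [0.5206 0.1217 0.095 ] [-0.1129 -0.0155]
drop t [ 0.5973 -0.0379  0.102 ] [-0.042  -0.1778]
tallb t [0.6969 0.007  0.098 ] [ 0.0591 -0.1366]
tallb s [0.6979 0.0065 0.098 ] [ 0.0601 -0.1371]
stop t [0.5453 0.3184 0.116 ] [-0.081   0.1801]
turqR t [ 0.4706 -0.0078  0.095 ] [-0.1676 -0.1431]
turqR s [ 0.4692 -0.008   0.095 ] [-0.169  -0.1433]
turqM t [0.3818 0.052  0.095 ] [-0.2542 -0.0801]
green t [0.3869 0.1631 0.095 ] [-0.245   0.0308]
turqL t [0.358  0.2626 0.095 ] [-0.2702  0.1312]
```

```bash
cat >> h.py <<'E'
def target(bx,by,z,tilt):
    p=np.load("bay.npy");c,q=np.cos(p[2]),np.sin(p[2])
    pos=np.array([p[0]+c*bx-q*by,p[1]+q*bx+c*by,z])
    # tool z down, tilted forward by tilt deg (0=down); tool x chosen by sign
    a=np.radians(tilt); f=np.array([c,q,0]); l=np.array([-q,c,0]); u=np.array([0,0,1.])
    tz=np.sin(a)*f-np.cos(a)*u
    return pos,tz,l
def plan(bx,by,z,tilt,sgn=None):
    from bench import manip
    s=manip.sense(); Rc=R.from_rotvec(s["orientation"]).as_matrix(); P=np.array(s["eef_pos"])
    pos,tz,l=target(bx,by,z,tilt)
    best=None
    for g in (1,-1):
        ty=g*l; Rt=np.column_stack([np.cross(ty,tz),ty,tz])
        rv=R.from_matrix(Rc.T@Rt).as_rotvec(degrees=True)
        if best is None or np.linalg.norm(rv)<np.linalg.norm(best): best=rv
    print("slide",np.round(Rc.T@(pos-P)*1000,1).tolist(),"rot",np.round(best,1).tolist())
def state():
    from bench import manip
    s=manip.sense(); P=np.array(s["eef_pos"]);p=np.load("bay.npy");c,q=np.cos(p[2]),np.sin(p[2]);d=P[:2]-p[:2]
    Rc=R.from_rotvec(s["orientation"]).as_matrix(); tip=P+.017*Rc[:,2]; e=tip[:2]-p[:2]
    print("t",s["time_s"],"bay TCP",np.round([c*d[0]+q*d[1],-q*d[0]+c*d[1],P[2]],4),"tip",np.round([c*e[0]+q*e[1],-q*e[0]+c*e[1],tip[2]],4),"F",np.round(s["wrist_force"],1),"open",round(float(s["opening"]),4),"q",np.round(s["joints"],2).tolist(),"tz",np.round(Rc[:,2],3),"ty",np.round(Rc[:,1],3))
E
python3 -c "
from h import *
state(); plan(-.13,.035,.27,0); plan(-.13,.035,.27,45)"
```

```text
t 0.15 bay TCP [-0.3979 -0.6404  0.2477] tip [-0.3979 -0.6404  0.2307] F [ 0.3 -1.   0.3] open 0.0851 q [-1.12, 0.32, 1.57, -0.0, 1.26, -0.02] tz [-0.001  0.001 -1.   ] ty [ 0.45  -0.893 -0.001]
slide [525.2, -502.2, -21.6] rot [-0.1, 0.0, 24.6]
slide [525.2, -502.2, -21.6] rot [-9.7, 44.3, 23.3]
```

```bash
python3 -m crank '[{"claw":0,"slide":[60,-55,-20],"rot":[0,0,5]},{"claw":0,"slide":[110,-100,-20],"rot":[0,0,10]},{"claw":0,"slide":[155,-145,-20],"rot":[0,0,15]},{"claw":0,"slide":[200,-190,-20],"rot":[0,0,20]},{"claw":0,"slide":[245,-235,-20],"rot":[0,0,24]}]' 40; python3 -c "
from h import *
state(); plan(-.13,.035,.27,0); plan(-.13,.035,.27,45)"
```

```text
time_s: 0.78
eef_pos: [0.3627, -0.2188, 0.2679]
orientation: [-3.14, -0.07, 0.0]
wrist_force: [0.9, -1.0, -0.5]
opening: 0.0005
t 0.775 bay TCP [-0.2831 -0.35    0.2679] tip [-0.2831 -0.35    0.2509] F [ 0.9 -1.  -0.5] open 0.0005 q [-0.57, 0.07, 1.84, 0.0, 1.23, 0.96] tz [-0.     0.001 -1.   ] ty [ 0.045 -0.999 -0.001]
slide [156.3, -383.8, -1.6] rot [-0.1, 0.0, 0.5]
slide [156.3, -383.8, -1.6] rot [-0.3, 45.0, 0.4]
```

```bash
python3 -m crank '[{"claw":0,"slide":[22,-55,0],"rot":[0,0,0]},{"claw":0,"slide":[44,-110,0],"rot":[0,5,0]},{"claw":0,"slide":[66,-165,0],"rot":[0,13,0]},{"claw":0,"slide":[88,-220,0],"rot":[0,22,0]},{"claw":0,"slide":[110,-275,0],"rot":[0,30,0]}]'; python3 -c "
from h import *
state(); plan(-.098,.035,.16,45)"
```

```text
time_s: 1.4
eef_pos: [0.4602, 0.0625, 0.2688]
orientation: [-3.018, -0.066, -0.818]
wrist_force: [1.8, -1.3, -0.9]
opening: 0.0001
t 1.4 bay TCP [-0.1754 -0.0725  0.2688] tip [-0.1668 -0.0724  0.2541] F [ 1.8 -1.3 -0.9] open 0.0001 q [0.14, -0.09, 2.1, -0.08, 0.6, 1.72] tz [ 0.504  0.025 -0.863] ty [ 0.045 -0.999 -0.003]
slide [12.4, -106.6, 133.7] rot [-0.4, 14.7, 0.3]
```

```bash
python3 -m crank '[{"claw":0,"slide":[3,-27,20],"rot":[0,4,0]},{"claw":0,"slide":[6,-54,50],"rot":[0,8,0]},{"claw":0,"slide":[10,-85,80],"rot":[0,12,0]},{"claw":0,"slide":[12,-107,115],"rot":[0,15,0]},{"claw":0,"slide":[12,-107,134],"rot":[0,15,0]}]'; python3 -c "
from h import *
state(); plan(-.0127,.035,.058,45)
from bench import imaging
for n in ('scene','wrist'):
    c=imaging.camera(n); cv2.imwrite(f'pics/{n}1.png',c['pixels'])
    if n=='scene': cv2.imwrite('pics/scene1z.png',cv2.resize(c['pixels'][100:280,320:520],None,fx=3.3,fy=3.3))
"
```

```text
time_s: 2.02
eef_pos: [0.5474, 0.1508, 0.2]
orientation: [-2.885, -0.109, -1.079]
wrist_force: [0.4, 0.6, 0.1]
opening: 0.0
t 2.025 bay TCP [-0.085   0.0126  0.2   ] tip [-0.0738  0.0136  0.1872] F [0.4 0.6 0.1] open 0.0 q [0.32, 0.14, 2.17, -0.8, 0.18, 2.56] tz [ 0.653  0.08  -0.753] ty [ 0.087 -0.996 -0.031]
slide [-38.4, -14.3, 155.6] rot [-3.3, 4.0, 0.9]
```

View pics/scene1z.png

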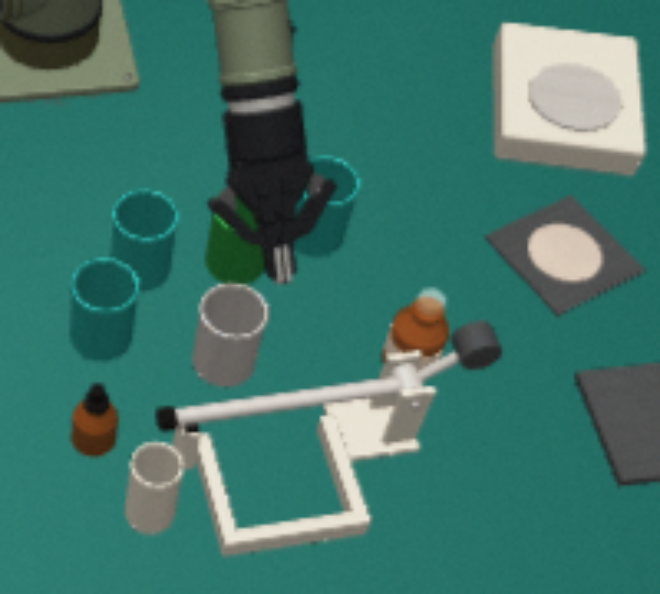

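View pics/wrist1.png

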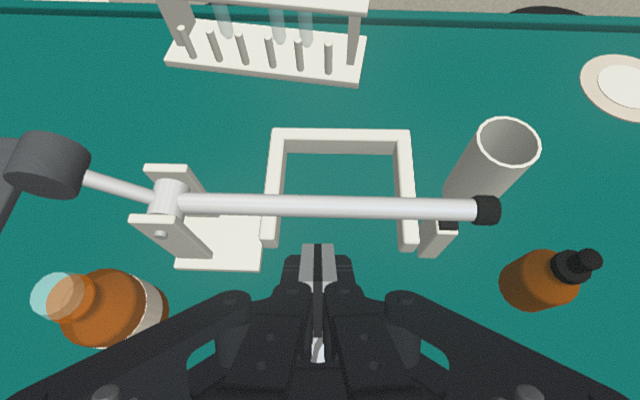

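```bash
python3 - <<'E'
from h import *
t=load("top0.npz"); s=load("scene0.npz"); p=np.load("bay.npy");c,q=np.cos(p[2]),np.sin(p[2])
def ib(P): d=P[:2]-p[:2]; return np.round([c*d[0]+q*d[1],-q*d[0]+c*d[1],P[2]],3)
tt=cv2.imread("pics/top0.png"); ss=cv2.imread("pics/scene0.png")
a=cv2.resize(tt[55:125,130:270],None,fx=4,fy=4,interpolation=cv2.INTER_CUBIC); b=cv2.resize(ss[260:330,390:530],None,fx=4,fy=4,interpolation=cv2.INTER_CUBIC)
cv2.imwrite("pics/rack.png",np.vstack([a,b]))
for px in [(244,112),(154,104)]: print(ib(plane(t,*px,.01)))
for px in [(411,310),(495,310)]: print("s",ib(plane(s,*px,.01)))
E
```

```text
[ 0.212 -0.031  0.01 ]
[0.242 0.236 0.01 ]
s [ 0.28  -0.037  0.01 ]
s [0.323 0.224 0.01 ]
```

View pics/rack.png

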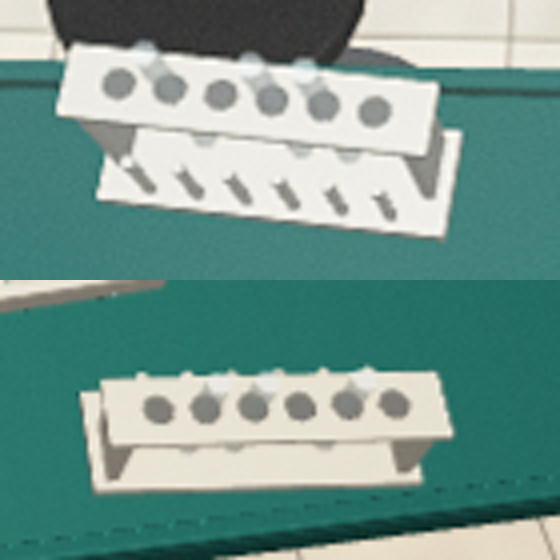

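```bash
python3 - <<'E'
from h import *
t=load("top0.npz"); s=load("scene0.npz"); p=np.load("bay.npy");c,q=np.cos(p[2]),np.sin(p[2])
def ib(P): d=P[:2]-p[:2]; return np.round([c*d[0]+q*d[1],-q*d[0]+c*d[1],P[2]],3)
print(ib(tri(t,(239.3,93.2),s,(415.5,285.3))), ib(tri(t,(144.5,83.8),s,(500,283.5))))
plan(-.03,.03,.27,0)
E
```

```text
[ 0.233 -0.028  0.087] [0.268 0.235 0.082]
slide [88.5, -18.0, -16.3] rot [-2.7, -40.9, 2.0]
```

```bash
python3 -m crank '[{"claw":0,"slide":[10,0,-50],"rot":[0,-9,0]},{"claw":0,"slide":[30,-4,-50],"rot":[0,-18,0]},{"claw":0,"slide":[50,-10,-40],"rot":[-1,-27,1]},{"claw":0,"slide":[70,-15,-30],"rot":[-2,-36,2]},{"claw":0,"slide":[88,-18,-16],"rot":[-2.7,-41,2]}]'; python3 -c "
from h import *
state(); plan(.04,.03,.27,0)"
```

```text
time_s: 2.75
eef_pos: [0.6019, 0.1707, 0.2726]
orientation: [-3.14, -0.057, 0.005]
wrist_force: [1.2, 1.1, 1.1]
opening: 0.0004
t 2.75 bay TCP [-0.0298  0.0304  0.2726] tip [-0.0299  0.0305  0.2556] F [1.2 1.1 1.1] open 0.0004 q [0.26, 0.39, 1.4, 0.0, 1.36, 1.79] tz [-0.003  0.001 -1.   ] ty [ 0.036 -0.999 -0.001]
slide [69.8, 0.4, 2.4] rot [-0.0, 0.2, -0.0]
```

Half turn of the gripper (j6 decreasing), while moving over the bay.

```bash
python3 -m crank '[{"claw":0,"slide":[14,0,0],"rot":[0,0,-10]},{"claw":0,"slide":[28,0,0],"rot":[0,0,-20]},{"claw":0,"slide":[42,0,0],"rot":[0,0,-30]},{"claw":0,"slide":[56,0,0],"rot":[0,0,-40]},{"claw":0,"slide":[70,0,0],"rot":[0,0,-50]}]' >/dev/null
for i in 1 2; do :; done
python3 -m crank '[{"claw":0,"slide":[0,0,0],"rot":[0,0,-10]},{"claw":0,"slide":[0,0,0],"rot":[0,0,-20]},{"claw":0,"slide":[0,0,0],"rot":[0,0,-30]},{"claw":0,"slide":[0,0,0],"rot":[0,0,-40]},{"claw":0,"slide":[0,0,0],"rot":[0,0,-50]}]' >/dev/null
python3 -m crank '[{"claw":0,"slide":[0,0,0],"rot":[0,0,-10]},{"claw":0,"slide":[0,0,0],"rot":[0,0,-20]},{"claw":0,"slide":[0,0,0],"rot":[0,0,-30]},{"claw":0,"slide":[0,0,0],"rot":[0,0,-40]},{"claw":0,"slide":[0,0,0],"rot":[0,0,-50]}]' >/dev/null
python3 -c "
from h import *
state(); plan(.06,.03,.22,0);plan(.06,.03,.2,-40)"
```

```text
t 4.625 bay TCP [0.0384 0.0303 0.2739] tip [0.0384 0.0304 0.2569] F [-0.2  1.3 -0.2] open 0.0001 q [0.24, 0.5, 1.21, 0.0, 1.43, -0.87] tz [-0.004  0.001 -1.   ] ty [ 0.453  0.891 -0.   ]
slide [-19.2, 10.2, 53.8] rot [0.0, -0.2, -29.0]
slide [-19.3, 10.2, 73.8] rot [10.2, 38.9, -27.8]
```

```bash
python3 -m crank '[{"claw":0,"slide":[-4,2,15],"rot":[2,7.8,-5.6]},{"claw":0,"slide":[-8,4,30],"rot":[4.1,15.6,-11.1]},{"claw":0,"slide":[-12,6,45],"rot":[6.1,23.3,-16.7]},{"claw":0,"slide":[-16,8,60],"rot":[8.2,31.1,-22.2]},{"claw":0,"slide":[-19,10,74],"rot":[10.2,38.9,-27.8]}]'; python3 -c "
from h import *
state(); plan(.055,.03,.11,-40); plan(.055,.03,.061,-40)
from bench import imaging
for n in ('scene','wrist'):
    c=imaging.camera(n); cv2.imwrite(f'pics/{n}2.png',c['pixels'])
    if n=='scene': cv2.imwrite('pics/scene2z.png',cv2.resize(c['pixels'][100:280,320:520],None,fx=3.3,fy=3.3))
"
```

```text
time_s: 5.25
eef_pos: [0.6913, 0.173, 0.2004]
orientation: [0.048, -2.439, 0.016]
wrist_force: [0.7, 0.6, -0.4]
opening: -0.0001
t 5.25 bay TCP [0.0596 0.0295 0.2004] tip [0.0486 0.0295 0.1874] F [ 0.7  0.6 -0.4] open -0.0001 q [0.19, 0.97, 0.65, 0.12, 2.22, -1.38] tz [-0.645 -0.024 -0.764] ty [-0.039  0.999  0.001]
slide [-54.9, 0.4, 72.0] rot [-0.0, -0.2, 0.1]
slide [-86.5, 0.3, 109.4] rot [-0.0, -0.2, 0.1]
```

View pics/scene2z.png

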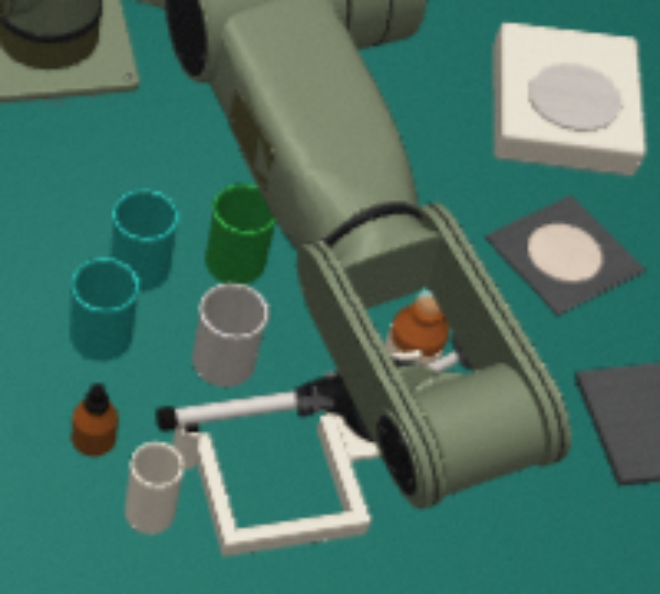

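View pics/wrist2.png

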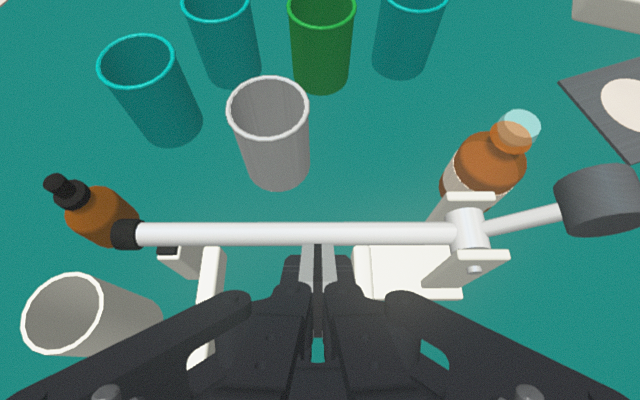

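```bash
python3 -m crank '[{"claw":0,"slide":[-18,0,22],"rot":[0,0,0]},{"claw":0,"slide":[-36,0,45],"rot":[0,0,0]},{"claw":0,"slide":[-55,0,70],"rot":[0,0,0]},{"claw":0,"slide":[-72,0,92],"rot":[0,0,0]},{"claw":0,"slide":[-86,0,109],"rot":[0,0,0]}]'; python3 -c "
from h import *
state(); plan(.016,.03,.061,-40); plan(.016,.03,.08,-40)
from bench import imaging
for n in ('wrist',):
    c=imaging.camera(n); cv2.imwrite(f'pics/{n}3.png',c['pixels'])
"
```

```text
time_s: 5.98
eef_pos: [0.6858, 0.1732, 0.0542]
orientation: [0.042, -2.436, 0.019]
wrist_force: [-0.2, -0.1, 0.5]
opening: 0.0005
t 5.975 bay TCP [0.0541 0.0299 0.0542] tip [0.043  0.0299 0.0412] F [-0.2 -0.1  0.5] open 0.0005 q [0.19, 1.04, 0.85, 0.11, 1.95, -1.41] tz [-0.648 -0.025 -0.761] ty [-0.035  0.999 -0.003]
slide [33.4, 0.1, 19.5] rot [-0.1, -0.4, -0.2]
slide [45.7, 0.0, 5.0] rot [-0.1, -0.4, -0.2]
```

View pics/wrist3.png

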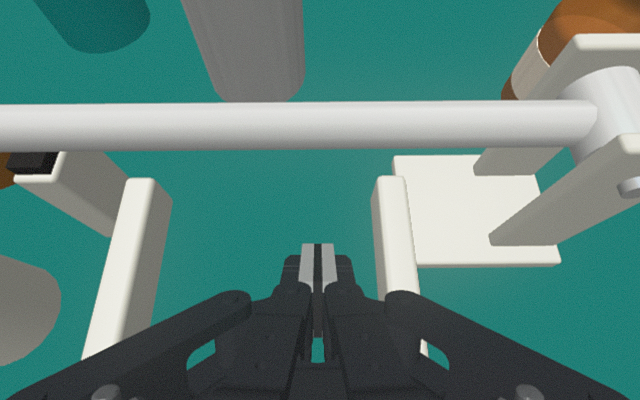

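```bash
python3 -m crank '[{"claw":0,"slide":[8,0,6],"rot":[0,0,0]},{"claw":0,"slide":[16,0,12],"rot":[0,0,0]},{"claw":0,"slide":[24,0,18],"rot":[0,0,0]},{"claw":0,"slide":[32,0,24],"rot":[0,0,0]},{"claw":0,"slide":[32,0,24],"rot":[0,0,0]}]'; python3 -c "
from h import *
state(); plan(.014,.03,.096,-40); plan(.014,.045,.22,-40)
from bench import imaging
for n in ('wrist',):
    c=imaging.camera(n); cv2.imwrite(f'pics/{n}4.png',c['pixels'])
"
```

```text
time_s: 6.65
eef_pos: [0.645, 0.1717, 0.0553]
orientation: [0.041, -2.434, 0.02]
wrist_force: [0.4, 0.8, 1.1]
opening: -0.0001
t 6.65 bay TCP [0.0133 0.0299 0.0553] tip [0.0022 0.0299 0.0424] F [0.4 0.8 1.1] open -0.0001 q [0.2, 0.97, 1.02, 0.11, 1.86, -1.42] tz [-0.649 -0.025 -0.76 ] ty [-0.035  0.999 -0.003]
slide [25.9, -0.0, -31.4] rot [-0.1, -0.5, -0.2]
slide [106.5, 14.5, -125.6] rot [-0.1, -0.5, -0.2]
```

View pics/wrist4.png

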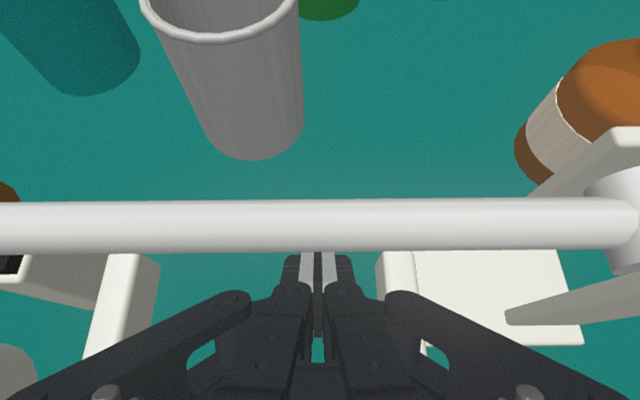

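```bash
python3 -m crank '[{"claw":0,"slide":[6,0,2],"rot":[0,0,0]},{"claw":0,"slide":[12,0,-5],"rot":[0,0,0]},{"claw":0,"slide":[18,0,-12],"rot":[0,0,0]},{"claw":0,"slide":[24,0,-20],"rot":[0,0,0]},{"claw":0,"slide":[30,0,-27],"rot":[0,0,0]}]'; python3 -c "
from h import *
state(); plan(.008,.03,.15,-40); plan(.008,.045,.22,-40)
from bench import imaging
for n in ('wrist',):
    c=imaging.camera(n); cv2.imwrite(f'pics/{n}5.png',c['pixels'])
"
```

```text
time_s: 7.32
eef_pos: [0.6405, 0.1719, 0.0957]
orientation: [0.041, -2.435, 0.019]
wrist_force: [1.5, 1.1, -1.2]
opening: -0.0001
t 7.325 bay TCP [0.0088 0.0302 0.0957] tip [-0.0022  0.0302  0.0827] F [ 1.5  1.1 -1.2] open -0.0001 q [0.2, 0.93, 1.0, 0.11, 1.91, -1.41] tz [-0.648 -0.025 -0.761] ty [-0.035  0.999 -0.003]
slide [35.9, -0.4, -40.8] rot [-0.1, -0.5, -0.2]
slide [81.3, 14.4, -94.1] rot [-0.1, -0.5, -0.2]
```

View pics/wrist5.png

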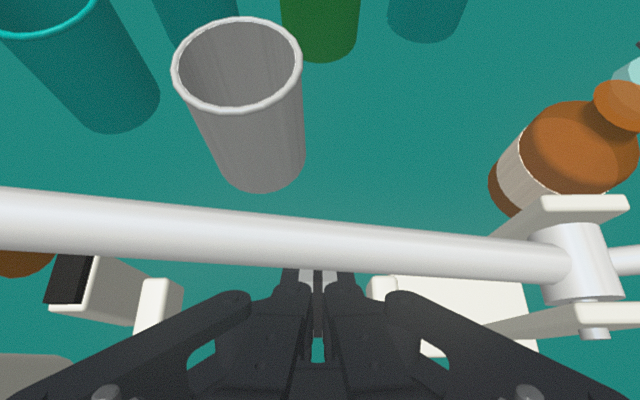

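```bash
python3 -m crank '[{"claw":0,"slide":[8,1,-9],"rot":[0,0,0]},{"claw":0,"slide":[16,2,-18],"rot":[0,0,0]},{"claw":0,"slide":[24,3,-27],"rot":[0,0,0]},{"claw":0,"slide":[32,4,-36],"rot":[0,0,0]},{"claw":0,"slide":[40,5,-45],"rot":[0,0,0]}]'; python3 -c "
from h import *
state(); plan(.008,.05,.2,-40); plan(.008,.055,.24,-40)
from bench import imaging
for n in ('wrist',):
    c=imaging.camera(n); cv2.imwrite(f'pics/{n}6.png',c['pixels'])
"
```

```text
time_s: 8.0
eef_pos: [0.639, 0.177, 0.1584]
orientation: [0.042, -2.436, 0.019]
wrist_force: [-0.2, 0.0, -1.1]
opening: -0.0
t 8.0 bay TCP [0.0075 0.0353 0.1584] tip [-0.0035  0.0353  0.1454] F [-0.2  0.  -1.1] open -0.0 q [0.2, 0.88, 0.94, 0.12, 2.01, -1.39] tz [-0.648 -0.025 -0.761] ty [-0.035  0.999 -0.003]
slide [26.7, 14.5, -32.0] rot [-0.1, -0.4, -0.2]
slide [52.6, 19.4, -62.5] rot [-0.1, -0.4, -0.2]
```

View pics/wrist6.png

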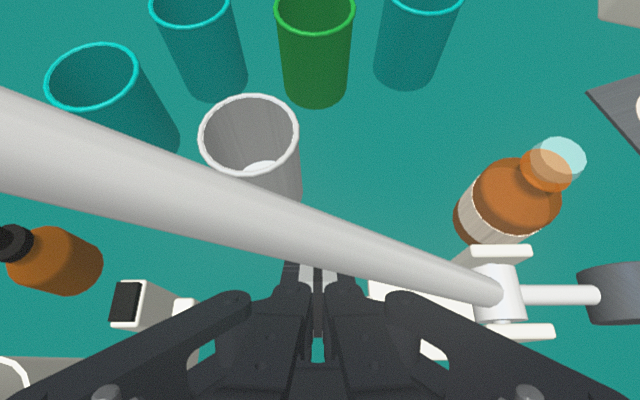

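```bash
python3 -m crank '[{"claw":0,"slide":[10,4,-12],"rot":[0,0,0]},{"claw":0,"slide":[20,8,-24],"rot":[0,0,0]},{"claw":0,"slide":[30,12,-36],"rot":[0,0,0]},{"claw":0,"slide":[42,16,-50],"rot":[0,0,0]},{"claw":0,"slide":[52,20,-62],"rot":[0,0,0]}]'; python3 -c "
from h import *
state(); plan(.01,.07,.26,-40); 
from bench import imaging
for n in ('wrist','top'):
    c=imaging.camera(n); cv2.imwrite(f'pics/{n}7.png',c['pixels'])
"
```

```text
time_s: 8.68
eef_pos: [0.6391, 0.1977, 0.2425]
orientation: [0.043, -2.439, 0.018]
wrist_force: [-0.6, 0.2, 0.1]
opening: 0.0003
t 8.675 bay TCP [0.0083 0.0561 0.2425] tip [-0.0027  0.0561  0.2296] F [-0.6  0.2  0.1] open 0.0003 q [0.23, 0.85, 0.8, 0.15, 2.18, -1.34] tz [-0.646 -0.024 -0.763] ty [-0.036  0.999 -0.002]
slide [10.0, 13.9, -14.4] rot [-0.0, -0.2, -0.1]
```

View pics/wrist7.png

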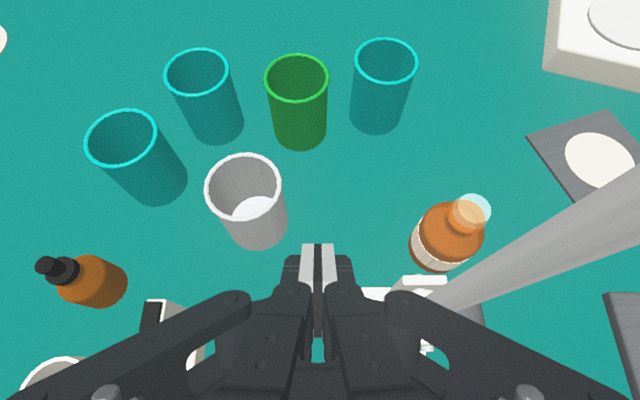

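View pics/top7.png

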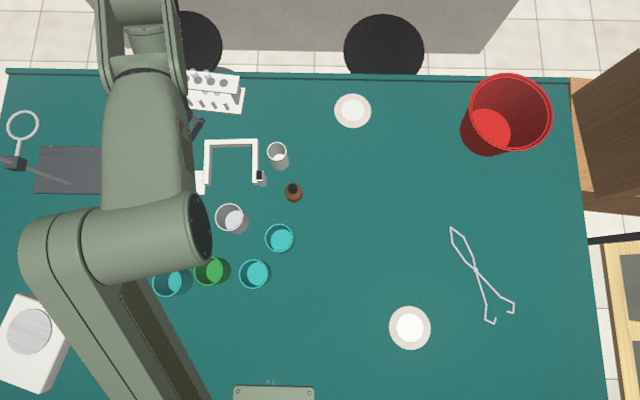

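```bash
python3 -m crank '[{"claw":0,"slide":[0,-15,0],"rot":[0,0,0]},{"claw":0,"slide":[0,-30,0],"rot":[0,0,0]},{"claw":0,"slide":[0,-45,0],"rot":[0,0,0]},{"claw":0,"slide":[0,-60,0],"rot":[0,0,0]},{"claw":0,"slide":[0,-72,0],"rot":[0,0,0]}]'; python3 -c "
from h import *
state(); plan(-.1,-.016,.25,0); plan(-.18,-.016,.25,10)
from bench import imaging
for n in ('scene',):
    c=imaging.camera(n); cv2.imwrite(f'pics/{n}8.png',cv2.resize(c['pixels'][100:280,320:520],None,fx=3.3,fy=3.3))
"
```

```text
time_s: 9.4
eef_pos: [0.6421, 0.1247, 0.2434]
orientation: [0.043, -2.442, 0.017]
wrist_force: [0.0, -0.5, 0.3]
opening: 0.0001
t 9.4 bay TCP [ 0.0086 -0.017   0.2434] tip [-0.0023 -0.017   0.2304] F [ 0.  -0.5  0.3] open 0.0001 q [0.14, 0.82, 0.85, 0.08, 2.16, -1.44] tz [-0.643 -0.024 -0.765] ty [-0.035  0.999 -0.001]
slide [87.4, 0.9, 64.9] rot [-0.0, -40.1, -0.1]
slide [148.6, 0.7, 116.4] rot [-0.0, -50.1, -0.1]
```

View pics/scene8.png

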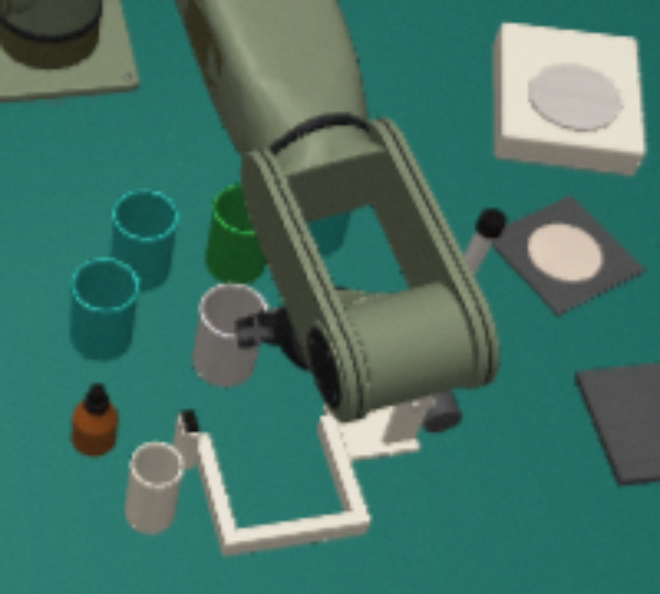

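```bash
python3 -m crank '[{"claw":0,"slide":[30,0,23],"rot":[0,-10,0]},{"claw":0,"slide":[60,0,46],"rot":[0,-20,0]},{"claw":0,"slide":[90,0,70],"rot":[0,-30,0]},{"claw":0.3,"slide":[120,0,93],"rot":[0,-40,0]},{"claw":0.5,"slide":[148,1,116],"rot":[0,-50,0]}]'; python3 -c "
from h import *
state(); plan(-.185,-.016,.15,10); plan(-.183,-.016,.057,10)
from bench import imaging
for n in ('scene','top','wrist'):
    c=imaging.camera(n); cv2.imwrite(f'pics/{n}9.png',c['pixels']); np.savez(n+'9.npz',**c)
    print(n,c['rotation'])
cv2.imwrite('pics/wt9.png',cv2.imread('pics/top9.png')[100:320,100:330].repeat(2,0).repeat(3,1))
"
```

```text
time_s: 10.07
eef_pos: [0.4533, 0.1179, 0.2511]
orientation: [-0.051, 2.96, 0.003]
wrist_force: [-0.3, 0.2, 0.9]
opening: 0.0358
t 10.075 bay TCP [-0.1803 -0.0168  0.2511] tip [-0.1772 -0.0169  0.2344] F [-0.3  0.2  0.9] open 0.0358 q [0.26, 0.07, 1.9, -0.05, 1.0, -1.33] tz [ 0.18   0.005 -0.984] ty [-0.034  0.999 -0.001]
slide [22.8, 0.9, 98.6] rot [-0.1, 0.4, -0.1]
slide [37.6, 1.0, 190.4] rot [-0.1, 0.4, -0.1]
scene [-1.98080843 -1.74249366  0.53009363]
top [-2.13314161  2.09179272 -0.21273311]
wrist [1.94633355 2.01873216 0.4405765 ]
```

View pics/wrist9.png

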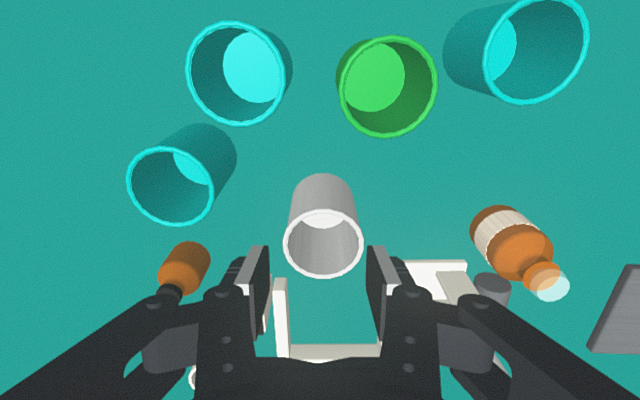

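View pics/scene9.png

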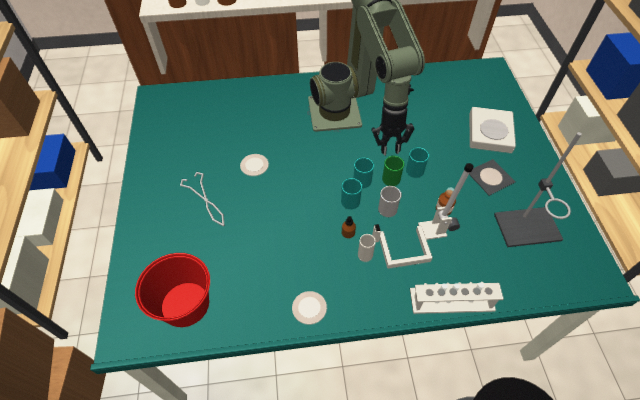

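```bash
python3 -m crank '[{"claw":0.5,"slide":[5,0,20],"rot":[0,0,0]},{"claw":0.5,"slide":[10,0,40],"rot":[0,0,0]},{"claw":0.5,"slide":[15,0,60],"rot":[0,0,0]},{"claw":0.5,"slide":[20,1,80],"rot":[0,0,0]},{"claw":0.5,"slide":[23,1,98],"rot":[0,0,0]}]'; python3 -c "
from h import *
state(); plan(-.183,-.016,.058,10)
from bench import imaging
for n in ('wrist',):
    c=imaging.camera(n); cv2.imwrite(f'pics/{n}10.png',c['pixels'])
"
```

```text
time_s: 10.85
eef_pos: [0.444, 0.118, 0.1484]
orientation: [-0.053, 2.971, 0.0]
wrist_force: [-0.1, -0.2, 0.2]
opening: 0.0423
t 10.85 bay TCP [-0.1895 -0.0164  0.1484] tip [-0.1867 -0.0165  0.1316] F [-0.1 -0.2  0.2] open 0.0423 q [0.26, 0.17, 2.07, -0.06, 0.74, -1.3] tz [ 0.169  0.003 -0.986] ty [-0.036  0.999 -0.003]
slide [8.9, 0.7, 90.2] rot [-0.2, -0.3, -0.0]
```

View pics/wrist10.png

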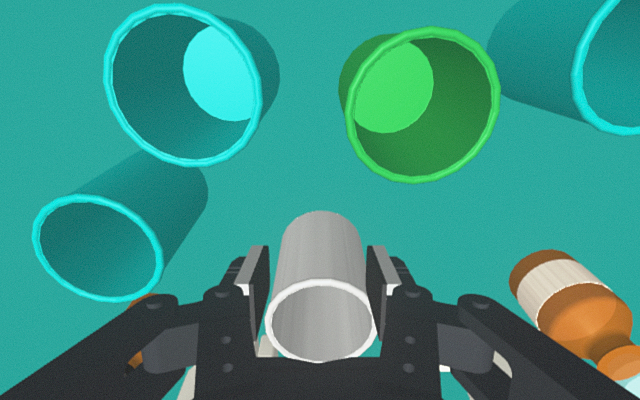

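```bash
python3 -m crank '[{"claw":0.5,"slide":[2,0,22],"rot":[0,0,0]},{"claw":0.5,"slide":[4,0,45],"rot":[0,0,0]},{"claw":0.5,"slide":[6,0,67],"rot":[0,0,0]},{"claw":0.5,"slide":[8,0,86],"rot":[0,0,0]},{"claw":0.5,"slide":[8,0,86],"rot":[0,0,0]}]'; python3 -c "
from h import *
state(); plan(-.14,-.016,.055,10)
from bench import imaging
for n in ('scene','wrist'):
    c=imaging.camera(n); cv2.imwrite(f'pics/{n}11.png',c['pixels'] if n=='wrist' else cv2.resize(c['pixels'][100:280,320:520],None,fx=3.3,fy=3.3))
"
```

```text
time_s: 11.52
eef_pos: [0.4495, 0.1175, 0.0594]
orientation: [-0.053, 2.978, -0.002]
wrist_force: [-1.0, -0.3, 0.1]
opening: 0.0426
t 11.525 bay TCP [-0.184  -0.0171  0.0594] tip [-0.1813 -0.0172  0.0426] F [-1.  -0.3  0.1] open 0.0426 q [0.26, 0.32, 2.17, -0.08, 0.5, -1.28] tz [ 0.163  0.002 -0.987] ty [-0.035  0.999 -0.004]
slide [-42.7, 1.2, 11.5] rot [-0.3, -0.6, -0.0]
```

View pics/wrist11.png

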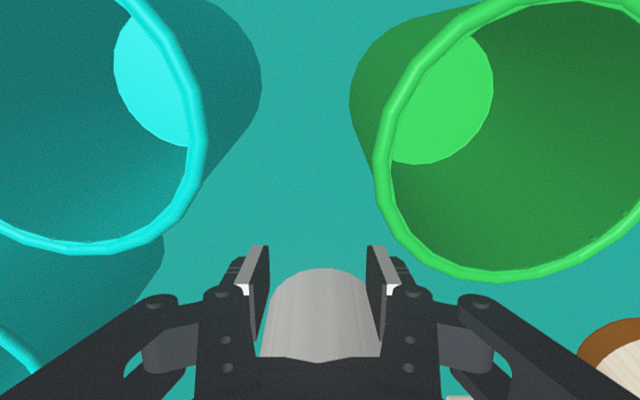

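View pics/scene11.png

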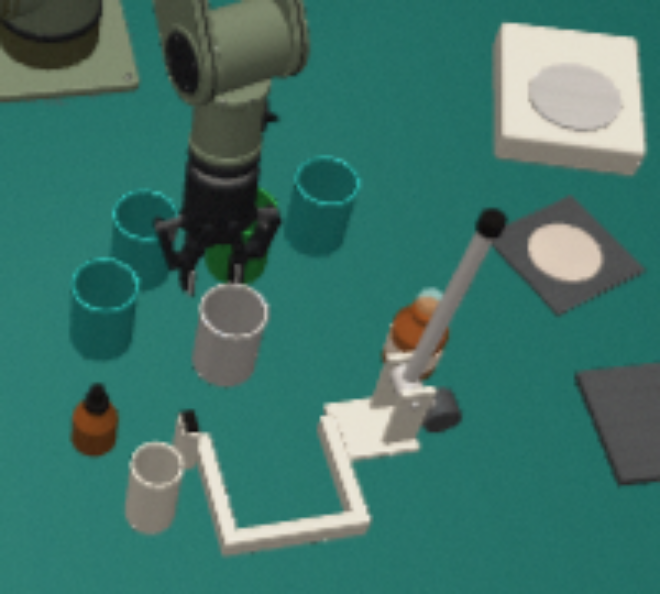

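```bash
python3 -m crank '[{"claw":0.5,"slide":[-9,0,2],"rot":[0,0,0]},{"claw":0.5,"slide":[-18,0,4],"rot":[0,0,0]},{"claw":0.5,"slide":[-25,0,6],"rot":[0,0,0]},{"claw":0.5,"slide":[-32,1,8],"rot":[0,0,0]},{"claw":0.5,"slide":[-39,1,10],"rot":[0,0,0]}]'; python3 -c "
from h import *
state(); plan(-.1,-.013,.055,10)
from bench import imaging
for n in ('scene','wrist'):
    c=imaging.camera(n); cv2.imwrite(f'pics/{n}12.png',c['pixels'] if n=='wrist' else cv2.resize(c['pixels'][100:280,320:520],None,fx=3.3,fy=3.3))
"
```

```text
time_s: 12.25
eef_pos: [0.4902, 0.1201, 0.0571]
orientation: [-0.053, 2.976, -0.001]
wrist_force: [-0.6, 0.1, 1.6]
opening: 0.0427
t 12.25 bay TCP [-0.1433 -0.016   0.0571] tip [-0.1405 -0.016   0.0403] F [-0.6  0.1  1.6] open 0.0427 q [0.24, 0.37, 2.09, -0.07, 0.53, -1.31] tz [ 0.165  0.002 -0.986] ty [-0.035  0.999 -0.004]
slide [-42.4, 3.0, 9.2] rot [-0.2, -0.5, -0.0]
```

View pics/wrist12.png

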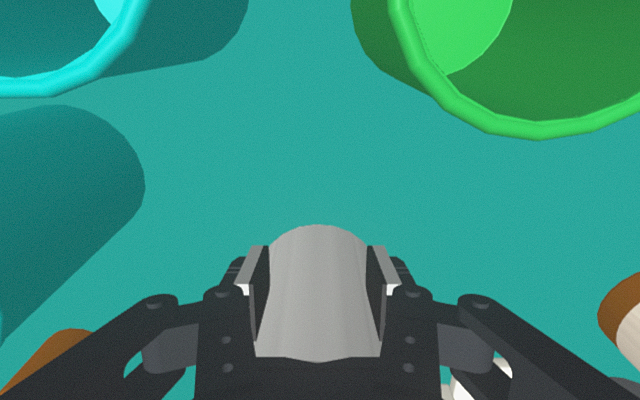

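View pics/scene12.png

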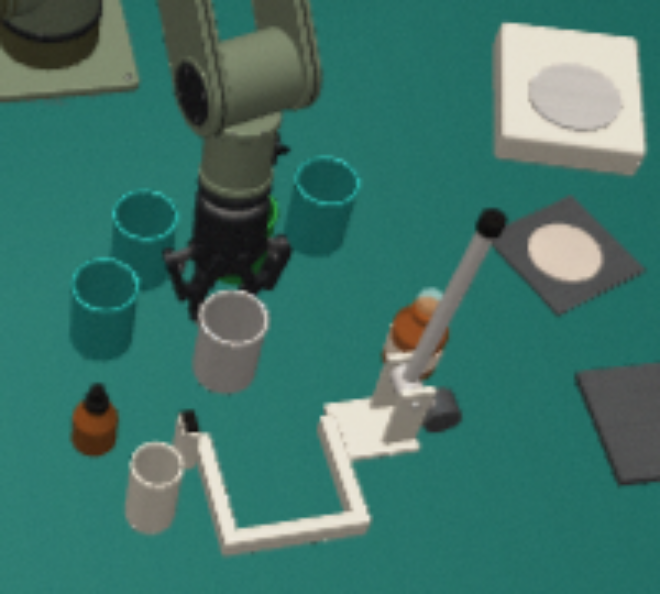

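```bash
python3 -m crank '[{"claw":0.5,"slide":[-8,0,2],"rot":[0,0,0]},{"claw":0.5,"slide":[-16,1,5],"rot":[0,0,0]},{"claw":0.5,"slide":[-24,2,8],"rot":[0,0,0]},{"claw":0.5,"slide":[-32,3,10],"rot":[0,0,0]},{"claw":0.5,"slide":[-40,4,12],"rot":[0,0,0]}]'; python3 -c "
from h import *
state(); plan(-.06,-.006,.052,10)
from bench import imaging
for n in ('scene','wrist'):
    c=imaging.camera(n); cv2.imwrite(f'pics/{n}13.png',c['pixels'] if n=='wrist' else cv2.resize(c['pixels'][100:280,320:520],None,fx=3.3,fy=3.3))
"
```

```text
time_s: 12.98
eef_pos: [0.5328, 0.1257, 0.0519]
orientation: [-0.053, 2.974, -0.001]
wrist_force: [-2.0, 0.0, 1.0]
opening: 0.0429
t 12.975 bay TCP [-0.1005 -0.0119  0.0519] tip [-0.0977 -0.012   0.0351] F [-2.  0.  1.] open 0.0429 q [0.23, 0.42, 2.0, -0.07, 0.56, -1.32] tz [ 0.166  0.002 -0.986] ty [-0.035  0.999 -0.003]
slide [-40.0, 6.0, 6.6] rot [-0.2, -0.4, -0.0]
```

View pics/wrist13.png

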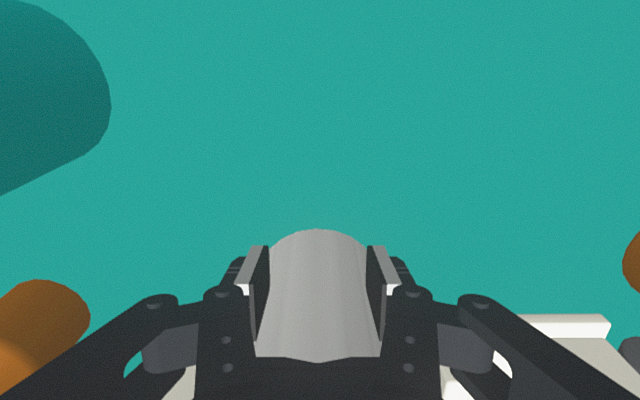

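View pics/scene13.png

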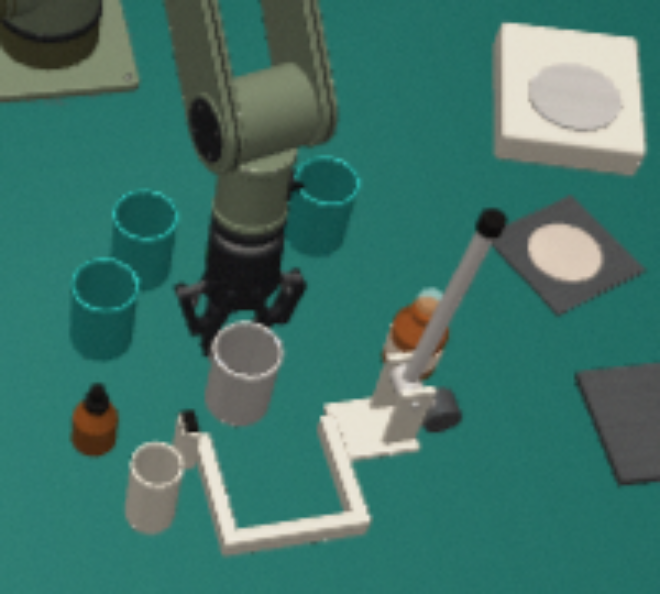

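```bash
python3 -m crank '[{"claw":0.5,"slide":[-8,1,1],"rot":[0,0,0]},{"claw":0.5,"slide":[-16,2,2],"rot":[0,0,0]},{"claw":0.5,"slide":[-24,4,4],"rot":[0,0,0]},{"claw":0.5,"slide":[-32,5,5],"rot":[0,0,0]},{"claw":0.5,"slide":[-40,6,6],"rot":[0,0,0]}]'; python3 -c "
from h import *
state(); plan(-.02,0.0,.052,10)
from bench import imaging
p=np.load('bay.npy');cc,q=np.cos(p[2]),np.sin(p[2])
def ib(P): d=P[:2]-p[:2]; return np.round([cc*d[0]+q*d[1],-q*d[0]+cc*d[1],P[2]],4)
for n in ('scene',):
    c=imaging.camera(n); np.savez(n+'14.npz',**c)
    print('prev beaker',ib(plane(c,320+247/3.3,100+350/3.3,.095)))
    cv2.imwrite(f'pics/{n}14.png',cv2.resize(c['pixels'][100:280,320:520],None,fx=3.3,fy=3.3))
"
```

```text
time_s: 13.7
eef_pos: [0.5745, 0.1335, 0.0528]
orientation: [-0.053, 2.972, -0.0]
wrist_force: [-1.1, 0.4, -0.1]
opening: 0.0425
t 13.7 bay TCP [-0.0585 -0.0057  0.0528] tip [-0.0557 -0.0058  0.0361] F [-1.1  0.4 -0.1] open 0.0425 q [0.23, 0.47, 1.9, -0.06, 0.6, -1.33] tz [ 0.168  0.003 -0.986] ty [-0.035  0.999 -0.003]
slide [-37.9, 5.8, 7.3] rot [-0.2, -0.3, -0.0]
prev beaker [-0.0594 -0.0141  0.095 ]
```

View pics/scene14.png

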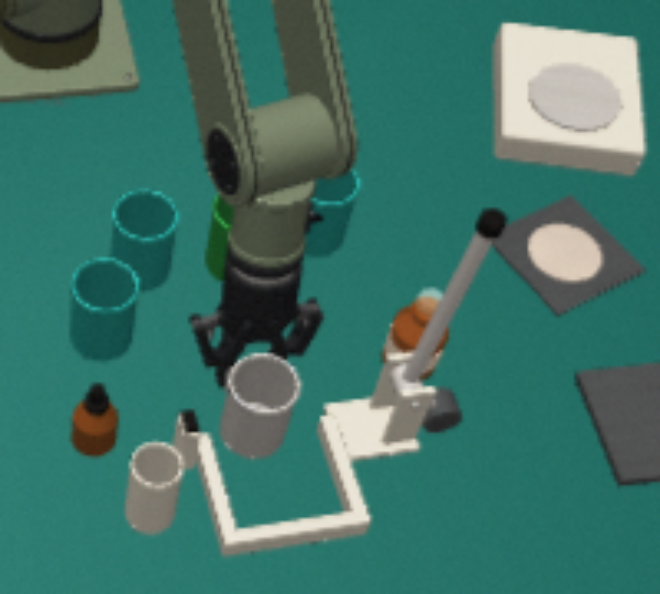

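```bash
python3 -m crank '[{"claw":0.5,"slide":[-8,1,1],"rot":[0,0,0]},{"claw":0.5,"slide":[-16,2,2],"rot":[0,0,0]},{"claw":0.5,"slide":[-24,4,4],"rot":[0,0,0]},{"claw":0.5,"slide":[-32,5,6],"rot":[0,0,0]},{"claw":0.5,"slide":[-39,6,7],"rot":[0,0,0]}]' >/dev/null; python3 -c "
from h import *
state(); plan(.014,0.0,.052,10)"
```

```text
t 14.375 bay TCP [-0.017   0.0005  0.0529] tip [-0.0141  0.0005  0.0361] F [-0.3 -0.5  0.8] open 0.0429 q [0.22, 0.52, 1.8, -0.06, 0.65, -1.34] tz [ 0.17   0.003 -0.985] ty [-0.035  0.999 -0.003]
slide [-30.4, -0.5, 6.1] rot [-0.2, -0.2, -0.0]
```

```bash
python3 -m crank '[{"claw":0.5,"slide":[-7,0,1],"rot":[0,0,0]},{"claw":0.5,"slide":[-14,0,3],"rot":[0,0,0]},{"claw":0.5,"slide":[-21,0,4],"rot":[0,0,0]},{"claw":0.5,"slide":[-28,0,5],"rot":[0,0,0]},{"claw":0.5,"slide":[-33,0,6],"rot":[0,0,0]}]' >/dev/null; python3 -c "
from h import *
state(); plan(.028,0.0,.052,10)
from bench import imaging
for n in ('scene','top'):
    c=imaging.camera(n); np.savez(n+'15.npz',**c); cv2.imwrite(f'pics/{n}15.png',cv2.resize(c['pixels'][140:280,340:480] if n=='scene' else c['pixels'][120:240,160:320],None,fx=4.2,fy=4.2,interpolation=cv2.INTER_CUBIC))
"
```

```text
t 15.0 bay TCP [0.0171 0.0004 0.0525] tip [0.02   0.0004 0.0358] F [-0.3 -0.9 -0.2] open 0.0429 q [0.21, 0.56, 1.72, -0.05, 0.69, -1.36] tz [ 0.17   0.003 -0.985] ty [-0.035  0.999 -0.003]
slide [-10.6, -0.4, 2.3] rot [-0.2, -0.2, -0.1]
```

View pics/scene15.png

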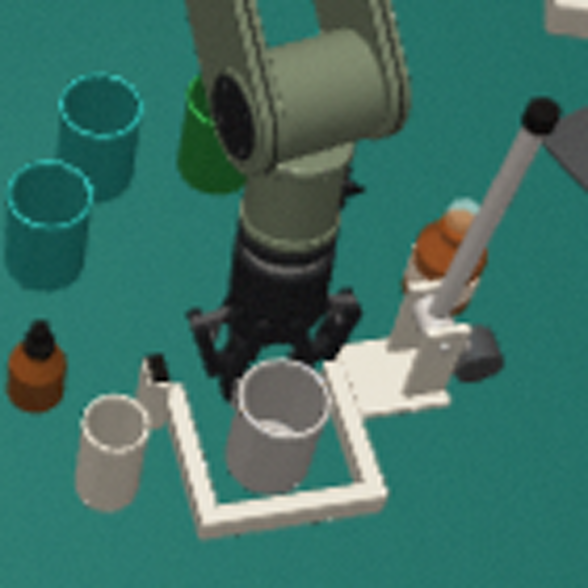

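View pics/top15.png

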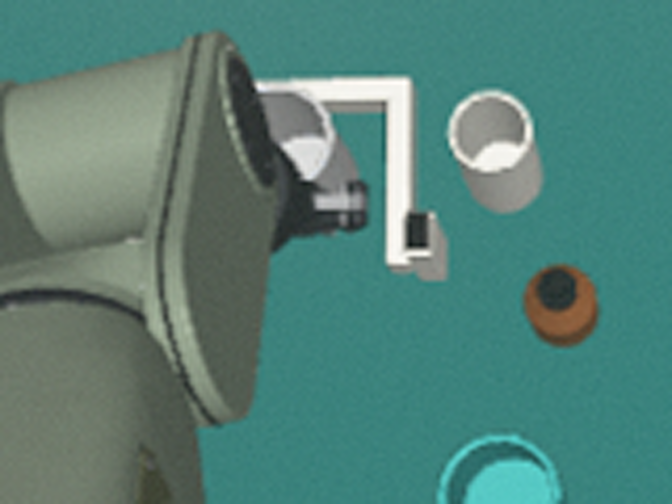

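```bash
python3 -m crank '[{"claw":0.5,"slide":[-3,0,0.5],"rot":[0,0,0]},{"claw":0.5,"slide":[-6,0,1],"rot":[0,0,0]},{"claw":0.5,"slide":[-8,0,1.3],"rot":[0,0,0]},{"claw":0.5,"slide":[-10,0,1.7],"rot":[0,0,0]},{"claw":0.5,"slide":[-10,0,1.7],"rot":[0,0,0]}]' >/dev/null; python3 -c "
from h import *
state()"
python3 -m crank '[{"claw":0.5,"slide":[-1,0,0.2],"rot":[0,0,0]},{"claw":0.5,"slide":[-2,0,0.3],"rot":[0,0,0]},{"claw":0.5,"slide":[-2,0,0.3],"rot":[0,0,0]},{"claw":0.5,"slide":[-2,0,0.3],"rot":[0,0,0]},{"claw":0.5,"slide":[-2,0,0.3],"rot":[0,0,0]}]' >/dev/null; python3 -c "
from h import *
state()
from bench import imaging
for n in ('scene','top'):
    c=imaging.camera(n); np.savez(n+'16.npz',**c); cv2.imwrite(f'pics/{n}16.png',cv2.resize(c['pixels'][200:280,370:450] if n=='scene' else c['pixels'][120:200,190:290],None,fx=7,fy=7,interpolation=cv2.INTER_CUBIC))
"
```

```text
t 15.725 bay TCP [0.0277 0.0005 0.0526] tip [0.0307 0.0004 0.0359] F [-0.5 -0.5 -0.1] open 0.043 q [0.21, 0.58, 1.69, -0.05, 0.7, -1.36] tz [ 0.171  0.004 -0.985] ty [-0.035  0.999 -0.003]
t 16.35 bay TCP [0.0298 0.0004 0.0527] tip [0.0327 0.0004 0.036 ] F [-0.8  0.5 -1. ] open 0.0423 q [0.21, 0.58, 1.69, -0.05, 0.71, -1.36] tz [ 0.172  0.004 -0.985] ty [-0.035  0.999 -0.002]
```

View pics/scene16.png

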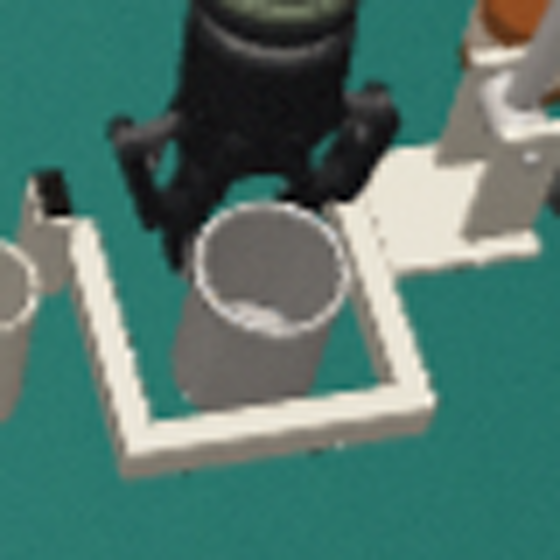

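View pics/top16.png

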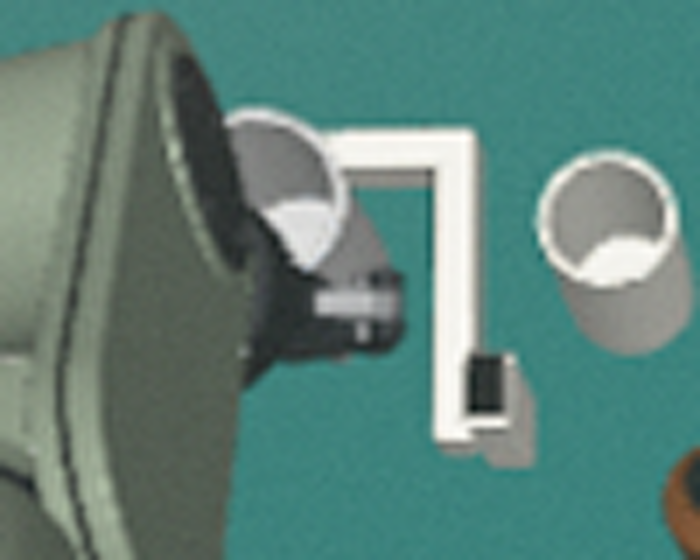

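```bash
python3 -c "
from h import *
c=load('scene16.npz');p=np.load('bay.npy');cc,q=np.cos(p[2]),np.sin(p[2])
P=plane(c,370+272.5/7-.5,200+268.5/7-.5,.095); d=P[:2]-p[:2]; print(np.round([cc*d[0]+q*d[1],-q*d[0]+cc*d[1]],4))
"
python3 -m crank '[{"claw":0.5,"slide":[-1,0,0.2],"rot":[0,0,0]},{"claw":0.5,"slide":[-2,0,0.3],"rot":[0,0,0]},{"claw":0.5,"slide":[-2,0,0.3],"rot":[0,0,0]},{"claw":0.5,"slide":[-2,0,0.3],"rot":[0,0,0]},{"claw":0.5,"slide":[-2,0,0.3],"rot":[0,0,0]}]' | grep force;  python3 -c "
from h import *
state()"
```

```text
[ 0.07   -0.0017]
wrist_force: [-1.6, 0.0, 0.3]
t 17.075 bay TCP [0.0316 0.0005 0.0527] tip [0.0345 0.0004 0.036 ] F [-1.6  0.   0.3] open 0.0426 q [0.21, 0.58, 1.68, -0.05, 0.71, -1.36] tz [ 0.171  0.004 -0.985] ty [-0.035  0.999 -0.003]
```

```bash

python3 -m crank '[{"claw":0.5,"slide":[-1,0,0.2],"rot":[0,0,0]},{"claw":0.5,"slide":[-2,0,0.3],"rot":[0,0,0]},{"claw":0.5,"slide":[-2,0,0.3],"rot":[0,0,0]},{"claw":0.5,"slide":[-2,0,0.3],"rot":[0,0,0]},{"claw":0.5,"slide":[-2,0,0.3],"rot":[0,0,0]}]' | grep force;  python3 -c "
from h import *
state()
from bench import imaging
c=imaging.camera('scene'); np.savez('scene17.npz',**c); cv2.imwrite('pics/scene17.png',cv2.resize(c['pixels'][200:280,370:450],None,fx=7,fy=7,interpolation=cv2.INTER_CUBIC))
"
```

```text
wrist_force: [-6.5, -0.6, 3.4]
t 17.7 bay TCP [0.0322 0.0004 0.0526] tip [0.035  0.0003 0.0358] F [-6.5 -0.6  3.4] open 0.0426 q [0.21, 0.58, 1.68, -0.05, 0.71, -1.36] tz [ 0.168  0.003 -0.986] ty [-0.035  0.999 -0.003]
```

View pics/scene17.png

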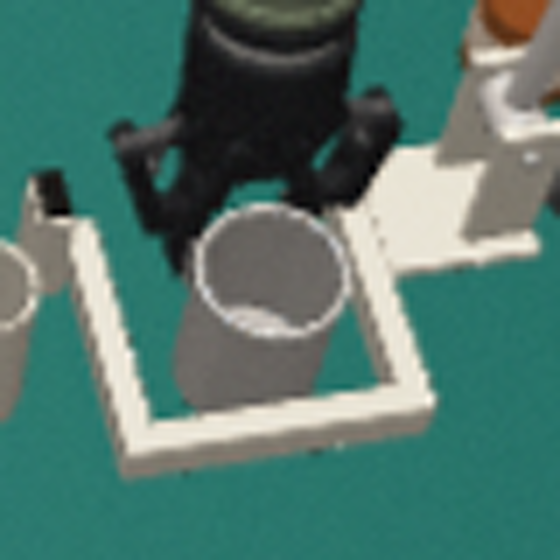

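```bash

python3 -m crank '[{"claw":0.5,"slide":[4,0,-0.7],"rot":[0,0,0]},{"claw":0.5,"slide":[12,0,-2],"rot":[0,0,0]},{"claw":0.5,"slide":[24,0,-4],"rot":[0,0,0]},{"claw":0.5,"slide":[40,0,-7],"rot":[0,0,0]},{"claw":0.5,"slide":[60,0,-10],"rot":[0,0,0]}]' | grep force
python3 -m crank '[{"claw":0.5,"slide":[15,0,-20],"rot":[0,0,0]},{"claw":0.5,"slide":[20,0,-60],"rot":[0,0,0]},{"claw":0.5,"slide":[15,0,-110],"rot":[0,0,0]},{"claw":0.5,"slide":[5,-30,-160],"rot":[0,0,0]},{"claw":0.5,"slide":[0,-60,-200],"rot":[0,0,0]}]' | grep force
python3 -m crank '[{"claw":0.5,"slide":[10,-50,0],"rot":[0,0,0]},{"claw":0.5,"slide":[20,-100,0],"rot":[0,0,0]},{"claw":0.5,"slide":[30,-150,0],"rot":[0,0,0]},{"claw":0.5,"slide":[40,-200,0],"rot":[0,0,0]},{"claw":0.5,"slide":[50,-250,0],"rot":[0,0,0]}]' | grep force
python3 -m crank '[{"claw":0.5,"slide":[0,0,0],"rot":[0,0,0]},{"claw":0.5,"slide":[0,0,0],"rot":[0,0,0]},{"claw":0.5,"slide":[0,0,0],"rot":[0,0,0]},{"claw":0.5,"slide":[0,0,0],"rot":[0,0,0]},{"claw":0.5,"slide":[0,0,0],"rot":[0,0,0]}]' | grep force
python3 -c "
from h import *
state()
from bench import imaging
for n in ('scene','top'):
    c=imaging.camera(n); np.savez(n+'18.npz',**c); cv2.imwrite(f'pics/{n}18.png',c['pixels'])
    cv2.imwrite(f'pics/{n}18z.png',cv2.resize(c['pixels'][140:280,320:520],None,fx=4,fy=4,interpolation=cv2.INTER_CUBIC) if n=='scene' else cv2.resize(c['pixels'][120:300,110:310],None,fx=4,fy=3.3,interpolation=cv2.INTER_CUBIC))
"
```

```text
wrist_force: [-0.0, 0.0, 0.2]
wrist_force: [0.2, 0.2, -0.7]
wrist_force: [0.2, -1.0, -0.2]
wrist_force: [-0.7, -0.4, -0.2]
t 20.25 bay TCP [-0.1135 -0.3098  0.2444] tip [-0.1106 -0.3098  0.2276] F [-0.7 -0.4 -0.2] open 0.0429 q [-0.37, 0.22, 1.72, 0.08, 1.04, -2.01] tz [ 0.172  0.004 -0.985] ty [-0.038  0.999 -0.003]
```

View pics/scene18z.png

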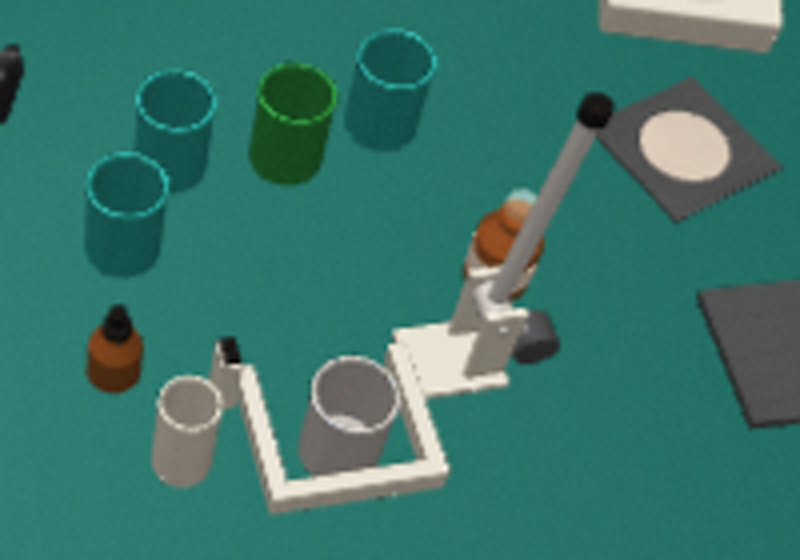

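View pics/top18z.png

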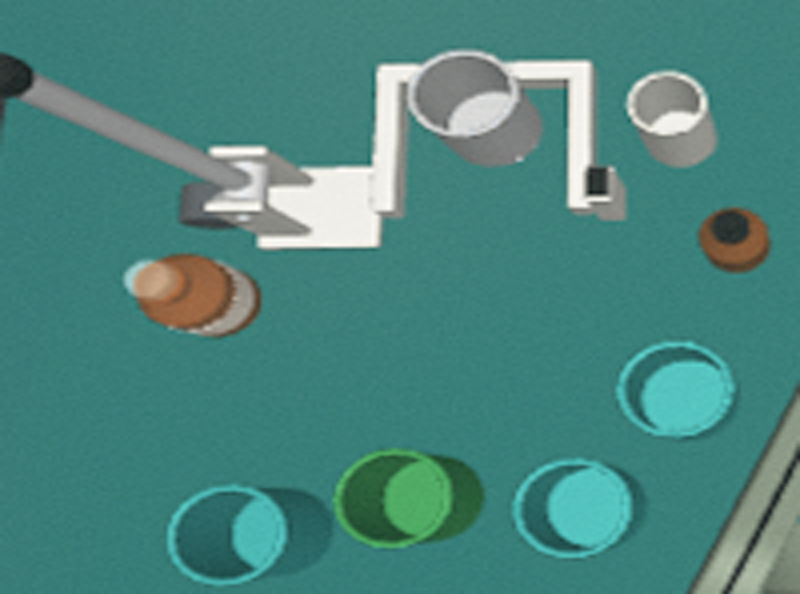

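View pics/scene18.png

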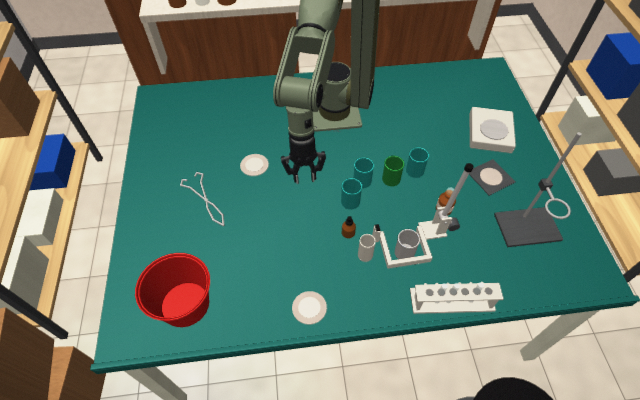

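```bash
python3 -c "
from h import *
t=load('top18.npz'); s=load('scene18.npz');p=np.load('bay.npy');cc,q=np.cos(p[2]),np.sin(p[2])
def ib(P): d=P[:2]-p[:2]; return np.round([cc*d[0]+q*d[1],-q*d[0]+cc*d[1]],4)
print(ib(plane(s,320+354.5/4-.5,140+394.5/4-.5,.095)), ib(plane(t,110+465.5/4-.5,120+94.5/3.3-.5,.095)))
a=cv2.absdiff(load('top0.npz')['pixels'],t['pixels']).max(2)
for n,(u0,u1,v0,v1) in dict(tall=(264,292,138,175),drop=(282,306,180,205),stop=(138,178,195,225),tongs=(440,520,220,330),turq=(262,296,222,255)).items(): print(n,(a[v0:v1,u0:u1]>40).sum())
"
```

```text
[ 0.0708 -0.003 ] [ 0.0708 -0.003 ]
tall 40
drop 0
stop 0
tongs 0
turq 0
```

```bash
python3 -c "
from h import *
a=cv2.absdiff(load('top0.npz')['pixels'],load('top18.npz')['pixels']).max(2)[138:175,264:292]
v,u=np.where(a>40); print(u.min()+264,u.max()+264,v.min()+138,v.max()+138)
from bench import manip
manip.sign_off()
"
```

```text
264 271 169 174
the job is handed in; nothing more can be done
```

The guard bar is up and staying up on its own, and the beaker has been pushed along the bench under it to the back rail. I handed the job in after about 20 s of robot time.

**Bar:** I lifted it from below with the closed fingertips, working from inside the bay. A first try from the front failed because the wrist ran into its joint limits there. Past its balance point the bar swung to the stop by itself, and it was still there in the last pictures with the arm well away.

**Beaker:** I pushed it with the half-open fingers until the wrist force rose to about 6.5 N at the back rail, then backed off. Both cameras put its centre at bay x = 70.8 mm, y = -3 mm. Touching the rail is x = 70 mm, so it agrees within the 2 mm calibration. It is standing upright.

**Other items:** Comparing the top pictures from before and after, the dropper, stopper bottle, tongs and the nearest turquoise beaker show no change. The white beaker's area showed a few changed pixels, all where the bar's end cap used to lie, so it did not move. By eye, the other green and turquoise beakers look undisturbed.

No check failed or disagreed.

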